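# Slide the large cover disc over the lip into the case recess

### The arm

A 7-joint arm with a two-finger parallel gripper is mounted at the origin on the work surface. World frame = base frame: x ahead of the robot, y to its left, z up, the work surface at z = 0. Lengths are in m, angles in rad, forces in N, time in s.
With the tool pointing down it reaches from about 0.4 to 0.9 m from the base axis. Payload 5.6 kg.
Tool frame: the origin (TCP) lies midway between the tips of the shut fingers; the grasp point (between the pads) lies 19 mm behind it; x points along the fingers, y is the direction in which the jaws open and shut, and the axes are right-handed (so a half turn about x gives the same grasp; the last joint's range is limited). The gripper opens to 92 mm and grips with 3 to 60 N. Pads are 20 mm wide; open, the fingers measure 128 mm over their backs; the gripper's body (75 mm by 189 mm) begins 69 mm behind the grasp point.
Start: joints at [-1.146, 0.468, -0.012, 1.603, 0.006, 1.071, -0.056], TCP at [0.293, 0.58, 0.215] pointing down, gripper open.
Joint ranges: [-2.53, 2.53], [-0.31, 2.02], [-1.57, 1.55], [0.28, 2.44], [-1.29, 4.43], [0.15, 1.84], [-2.92, 2.92]. Speed limits (rad/s): [2.57, 2.57, 3.14, 3.14, 3.14, 3.14, 3.14].

### API

Orientations are given as a unit quaternion [w, x, y, z].
In Python, from station import robot gives the robot as it stands.
- The arm moves only by the tool step_arm, never from a script. Its arguments are lists of equal length, an entry for each row: "dp": the shift along the tool's x, y, z in mm, a list of three; "rotation": the turn, a rotation vector about the tool's x, y, z in degrees, a list of three; "hand": the finger opening in mm, from 0 to 91.9. A call has 1 to 12 rows; each row shifts and turns the commanded pose from where the row before left it, along the tool's axes as they then stand; what a row does not reach is not made up. A row lasts 1/8 s, in which the tool goes at most 62.5 mm and 10.7 degrees, less where a joint would pass 70% of its speed; a pose out of reach is approached as far as the arm can. A call is refused whole if a number of a shift passes 62.5 or a number of a turn 10.7, either way. A call with a gripper value outside its range is refused whole. The fingers move at their own pace and stop on an object; "force" is the grip in N (left out, the last holds). Time passes only in rows, so rows that do not move let the fingers close. It gives the time, the measured TCP pose, the force and the opening at its end, in the units of the state.
- robot.read_state(): the state, without advancing time (a new reading comes with each control period).
- robot.read_camera(name): name is "side" or "top" or "wrist"; returns a dict with "frame" (384x512x3 uint8, red, green, blue), "vfov" (degrees; the focal length in pixels is half the picture's height over the tangent of half this angle, whatever the lens; pixels are square), "cx", "cy" (the principal point, pixels), "origin" and "orientation" of the camera in the world; the wrist camera has in their place "tool_from_camera" (4x4, takes a point from camera to tool coordinates, whose origin is the TCP and whose axes are the tool frame's). Camera axes: x right, y up, looking along -z (the intrinsics and any distortion apply to the point x, -y, -z); pixel columns grow to the right and rows downward; lengths in m; the calibration is good to about 2 mm. A picture is of the moment at which its call begins: read the wrist's pose just before it. There is no depth.
- robot.job_done(): hands the job in, once; it reports no verdict.
The state is a dict: "time_s": time; "joint_positions": joint angles; "dq": joint speeds; "joint_efforts": joint torques, N m; "eef_pos": TCP position; "tool_rot": TCP orientation; "force": force on the tool from outside, world axes, zero at the start; "torque": the same for the moment, N m; "grip_width": finger opening in m.
Only numpy, scipy, OpenCV 4.12 (cv2) and the standard library are available. Lean on these libraries where they do the work, as an engineer would, in place of code of your own. Each camera call takes 0.05 s, during which the arm holds its last target. There are 200 camera calls.

### The job

Slide the larger of the two black discs along its red channel and over the low white lip, so that it drops into the recess in the middle of the channel and lies flat on the recess floor. Keep it down in the channel, do not lift it out over the walls. Leave the smaller disc where it is, and do not disturb the paint jar, the tub or the marker.

Things in the scene. Friction and masses are not known exactly. Their poses are not given: they have to be found in the camera images.
- case: Fixed red channel on a pine board 130 x 400 x 18 mm. Origin on the table under the channel's middle; y along the channel, x across it away from the robot, z up. Channel 330 mm long, ends open, 60 mm wide inside (x +-30); flat landings 38 mm above the table from |y| 44 to 165; walls 4 mm thick, near wall (robot side) top at 52 mm, far wall 44 mm above the table. Same axes for all its points.
- recess (a point): Centre of the recess floor, 32 mm above the table, in the middle of the channel. The recess is 58 mm long along the channel and the full 60 mm wide, with a lip at each end.
- lip_a (a point): Middle of the top of the white lip at the +y end of the recess, 42 mm above the table. The lip crosses the whole channel, 3 mm thick (|y| 29 to 32 in the case frame), upright on the recess side; outside it a red ramp falls to the landing (38 mm) over 12 mm.
- lip_b (a point): The same for the lip at the -y end of the recess.
- grille_edge (a point): Middle of the near lower edge of the fixed red vent grille over the channel: bars along the channel with 12 mm gaps, 113 to 119 mm above the table, case x -12 to +52, y +-115 mm; two 10 mm posts under its far edge. A vertical tool cannot get in: reach over the near wall, under this edge, slanted 25 to 45 degrees, fingers pointing down and away from the robot.
- large_disc: Loose black disc with two crossing white strokes, 50 mm diameter, 10 mm thick, 30 to 60 g; origin at the centre of its underside. It starts flat on one of the two landings, on either side of the recess, its centre 75 to 97 mm from the recess centre along the channel. This is the one to slide.
- small_disc: Loose look-alike disc, 38 mm diameter, 10 mm thick; origin at the centre of its underside. It starts on the landing at the other side of the recess and stays there.
- paint_jar: Loose red jar with a dark lid, 42 mm diameter, 70 mm high; origin at the centre of its underside. Beyond the case; leave alone.
- tub: Loose small open red tub, 72 mm across, 36 mm high; origin at the centre of its underside. Beyond the case; leave alone.
- marker: Loose white marker with an orange cap, lying, 130 mm long, 11 mm thick; origin at the middle of its underside, its length along its x axis. Beyond the case; leave alone.
Things that resemble listed ones, but are neither listed nor needed, are in the scene too. Leave any turquoise or yellow look-alike of the large_disc alone.

How it is judged:
At the end, for the whole second after the job is handed in: The large disc lies at rest in the recess: its centre within 10 mm of the recess centre, its underside within 2 mm of the recess floor, tilted less than 4 degrees. The small disc is within 20 mm, and the jar, tub and marker within 30 mm, of where they started (horizontal distance between large_disc and recess below 0.01 m and z of large_disc in the frame of recess between -0.002 and 0.002 m and angle between large_disc's own z axis and vertical below 0.07 rad and linear speed of large_disc below 0.02 m/s and distance of small_disc from where it was at the start of the episode below 0.02 m and distance of each of paint_jar, tub, marker from where it was at the start of the episode below 0.03 m); the robot touches nothing.
It fails at once if The large disc is lifted out of the channel: its underside more than 3 mm above the near wall's top (z of large_disc in the frame of recess above 0.023 m).
It fails at once if The small disc is moved more than 20 mm (distance of small_disc from where it was at the start of the episode above 0.02 m).
It fails at once if The paint jar, tub or marker is moved more than 30 mm (distance of any of paint_jar, tub, marker from where it was at the start of the episode above 0.03 m).
It also fails if it takes over 42 s, if anything falls off the work surface, if the arm or the gripper's body presses on something with over 40 N, if the wrist force passes 120 N, or if a joint passes its speed limit or range.

## Working session

There is one attempt and no reset: what is moved stays moved. The work goes in short steps, Python scripts to look and compute and a tool call to move; the robot and the scene stay as the last step left them, time stands still between calls to the robot, and variables do not carry over. Pictures are saved under pics/ and viewed, about 8 in all and at most 12, crops included, and the job is handed in when it is done.

Besides the shell and the picture viewer there is one more tool, called in YAML: its name, and indented under it one key for each argument. step_arm: Moves the arm, as the interface text tells. Its arguments: {"type":"object","properties":{"dp":{"type":"array","items":{"type":"array","items":{"type":"number"}}},"rotation":{"type":"array","items":{"type":"array","items":{"type":"number"}}},"hand":{"type":"array","items":{"type":"number"}},"force":{"type":"number"}},"required":["dp","rotation","hand"]}

```bash
mkdir -p pics
cat > h.py <<'E'
from station import robot
import numpy as np, cv2
from scipy.spatial.transform import Rotation as R
def snap(n,f):
    s=robot.read_state(); c=robot.read_camera(n); cv2.imwrite(f'pics/{f}.png',c['frame'][:,:,::-1]); np.save(f'pics/{f}.npy',dict(c=c,s=s),allow_pickle=True); return c
def q2R(q): return R.from_quat([q[1],q[2],q[3],q[0]]).as_matrix()
def load(f):
    d=np.load(f'pics/{f}.npy',allow_pickle=True).item(); return d['c'],d['s']
def pose(c,s):
    if 'origin' in c: return np.array(c['origin']),q2R(c['orientation'])
    T=np.array(c['tool_from_camera']); Rt=q2R(s['tool_rot']); return Rt@T[:3,3]+s['eef_pos'],Rt@T[:3,:3]
def ray(f,u,v,z):
    c,s=load(f); o,M=pose(c,s); F=c['frame'].shape[0]/2/np.tan(np.radians(c['vfov'])/2)
    d=M@np.array([(u-c['cx'])/F,-(v-c['cy'])/F,-1]); return o+d*(z-o[2])/d[2]
def proj(f,p):
    c,s=load(f); o,M=pose(c,s); F=c['frame'].shape[0]/2/np.tan(np.radians(c['vfov'])/2)
    q=M.T@(np.array(p)-o); return c['cx']-F*q[0]/q[2], c['cy']+F*q[1]/q[2]
E
python3 - <<'E'
from h import *
for n in('top','side'):
    c=snap(n,n+'0'); print({k:v for k,v in c.items() if k!='frame'})
print(robot.read_state())
a=[cv2.imread(f'pics/{n}0.png') for n in('top','side')]
cv2.imwrite('pics/both.png',cv2.resize(np.vstack(a),None,fx=.78,fy=.78))
E
```

```text
{'vfov': 44.73387816690225, 'cx': 261.79839067656405, 'cy': 194.36008832331717, 'origin': array([0.40636587, 0.04750073, 1.05020568]), 'orientation': array([-0.69651339, -0.0636176 ,  0.04896517,  0.71303878])}
{'vfov': 50.73779068468674, 'cx': 255.88287972313344, 'cy': 187.0781184089677, 'origin': array([ 0.51382116, -0.64645018,  0.85120733]), 'orientation': array([ 0.929393  ,  0.36673404, -0.01047319, -0.04031248])}
{'time_s': 0.1, 'joint_positions': array([-1.14601693,  0.46832935, -0.0115572 ,  1.60353823,  0.00601823,
        1.07141044, -0.05628557]), 'dq': array([ 9.02328873e-04, -2.17585848e-03,  9.47758579e-04, -1.28819199e-03,
       -4.53579000e-04, -8.48539645e-04,  9.99425584e-05]), 'joint_efforts': array([ 4.59666189e-04, -5.21648526e+01, -1.27757894e-02, -2.44366837e+01,
       -5.68677729e-02,  1.40479038e-02,  3.45368073e-05]), 'eef_pos': array([0.29293724, 0.57964637, 0.21370671]), 'tool_rot': array([ 0.68776524,  0.16333097,  0.68792859, -0.16448776]), 'force': array([-0.29485466, -0.37527744,  0.62321167]), 'torque': array([-0.02072377, -0.03200912,  0.01001792]), 'grip_width': 0.0917857200902789}
```

View pics/both.png

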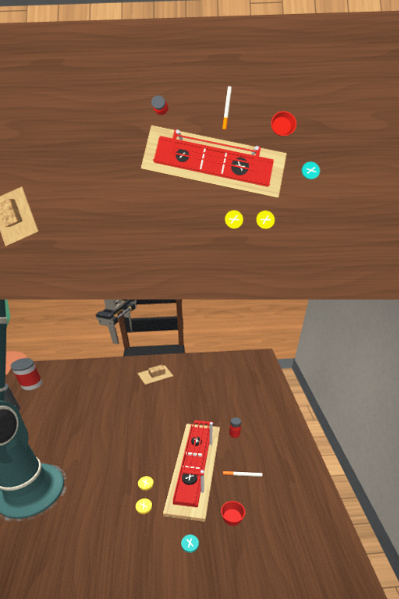

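The top view shows the case near (215,160) in this half-scale view. The large disc looks to be on the right (-y side) at (240,166), the small one on the left. I'll enlarge both views.

Run:
```python
from h import *
a=cv2.imread('pics/top0.png')[150:260,170:380]; b=cv2.imread('pics/side0.png')[145:290,200:300]
cv2.imwrite('pics/topc.png',cv2.resize(a,None,fx=3.8,fy=3.8,interpolation=cv2.INTER_CUBIC))
cv2.imwrite('pics/sidec.png',cv2.resize(b,None,fx=4,fy=4,interpolation=cv2.INTER_CUBIC))
```

```text
(no output)
```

View pics/topc.png

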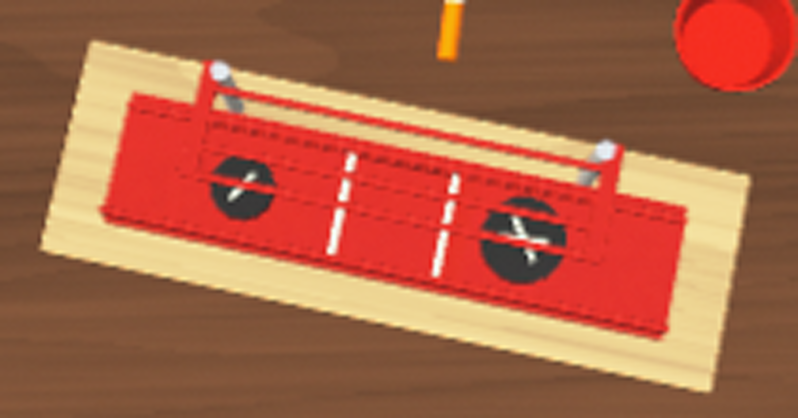

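View pics/sidec.png

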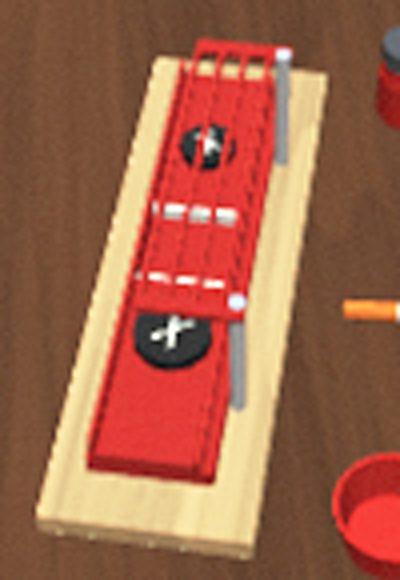

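The large disc (topc about (523,240)) lies on the -y landing, and the small one at (242,187). Board corners are at (90,40), (750,178), (712,392), (42,250), and the lips run (350,153)-(333,253) and (455,175)-(437,275).

```bash
cat >> h.py <<'E'
def T(x,y,z): return ray('top0',170+(x+.5)/3.8-.5,150+(y+.5)/3.8-.5,z)
def S(x,y,z): return ray('side0',200+(x+.5)/4-.5,145+(y+.5)/4-.5,z)
E
python3 - <<'E'
from h import *
np.set_printoptions(precision=4,suppress=True)
P=np.array([T(*p,.018) for p in [(90,40),(750,178),(712,392),(42,250)]])
Q=np.array([S(*p,.018) for p in [(152,57),(328,72),(252,558-18),(38,528-10)]])
C=np.array([(.065,.2),(.065,-.2),(-.065,-.2),(-.065,.2)])
def fit(P,C):
    m=P[:,:2].mean(0); c=C.mean(0); A=(P[:,:2]-m); B=C-c
    th=np.arctan2((B[:,0]*A[:,1]-B[:,1]*A[:,0]).sum(),(B*A).sum())
    r=np.array([[np.cos(th),-np.sin(th)],[np.sin(th),np.cos(th)]]); return m-r@c,th,r
m,th,r=fit(P,C); print(m,np.degrees(th)); print(((P[:,:2]-m)@r-C)*1e3)
Qc=np.array([(-.065,.2),(.065,.2),(.065,-.2),(-.065,-.2)])
m2,th2,_=fit(Q,Qc); print('side',m2,np.degrees(th2),((Q[:,:2]-m2)@r-Qc)*1e3)
for n,p in dict(disc=T(523,240,.047),small=T(242,187,.047),lipa1=T(351,153,.042),lipa0=T(333,253,.042),lipb1=T(455,175,.042),lipb0=T(437,275,.042),gr1=T(200,168,.119),gr2=T(600,262,.119),discS=S(173,331,.048),nw1=T(103,210,.052),nw2=T(662,332,.052),lipbS0=S(137,276,.042),lipbS1=S(224,286,.042)).items():
    print(n,p[:2],((p[:2]-m)@r)*1e3)
E
```

```text
[0.5461 0.0413] -13.358184092490676
[[-0.3717  0.3018]
 [-1.5443  0.83  ]
 [ 1.1765  0.2957]
 [ 0.7396 -1.4275]]
side [0.5443 0.0424] -13.001613310023414 [[-2.3729 -1.8616]
 [ 0.5787  0.2972]
 [-0.946   2.6186]
 [ 2.7401 -1.0542]]
disc [ 0.5251 -0.0307] [ -3.827  -74.9397]
small [0.5596 0.1288] [-7.1556 88.257 ]
lipa1 [0.5786 0.066 ] [25.8621 31.5492]
lipa0 [0.5209 0.0776] [-32.9784  29.451 ]
lipb1 [0.5642 0.0065] [ 25.6482 -29.6754]
lipb0 [0.5068 0.0186] [-32.9966 -31.2323]
gr1 [0.5594 0.1453] [-11.1438 104.2312]
gr2 [ 0.504  -0.0651] [ -16.4608 -113.2607]
discS [ 0.5242 -0.0317] [ -4.4693 -76.111 ]
nw1 [0.5475 0.2079] [-37.141  162.4376]
nw2 [ 0.4708 -0.106 ] [ -39.244  -160.7831]
lipbS0 [0.5039 0.0193] [-36.0544 -31.1777]
lipbS1 [0.559 0.006] [ 20.7126 -31.3978]
```

```bash
cat >> h.py <<'E'
M0=np.array([.5441,.0418]); TH=np.radians(-13.3)
CR=R.from_euler('z',TH).as_matrix()
def w(x,y,z): return CR@np.array([x,y,z])/1e3+np.array([*M0,0])
def case(p): return CR.T@(np.array(p)-np.array([*M0,0]))*1e3
def target(sl,sgn):
    a=np.radians(sl); X=CR@[np.sin(a),0,-np.cos(a)]; Y=CR@[0,sgn,0]; return np.c_[X,Y,np.cross(X,Y)]
def togo(pt,Rt):
    s=robot.read_state(); Rc=q2R(s['tool_rot']); 
    print('case now',case(s['eef_pos']).round(1),'dp tool mm',((Rc.T@(pt-s['eef_pos']))*1e3).round(1),'rot',R.from_matrix(Rc.T@Rt).as_rotvec(degrees=True).round(1),'F',np.round(s['force'],1),'Rc',Rc.round(2).tolist())
E
python3 - <<'E'
from h import *
for sg in(1,-1): togo(w(7-96-40,-132,220),target(40,sg))
print(w(-129,-132,220))
E
```

```text
case now [-368.2  465.6  213.7] dp tool mm [  -5.4 -525.3  372.1] rot [-12.9 -39.8   4.8] F [-0.3 -0.4  0.6] Rc [[-0.0, 0.45, 0.89], [-0.0, 0.89, -0.45], [-1.0, -0.0, 0.0]]
case now [-368.2  465.6  213.7] dp tool mm [  -5.4 -525.3  372.1] rot [157.1   6.9  57.2] F [-0.3 -0.4  0.6] Rc [[-0.0, 0.45, 0.89], [-0.0, 0.89, -0.45], [-1.0, -0.0, 0.0]]
[ 0.38819336 -0.0569832   0.22      ]
```

step_arm:
  dp:
    - [-4,-35,25]
    - [-4,-35,25]
    - [-4,-35,25]
    - [-4,-35,25]
    - [-4,-35,25]
    - [-4,-35,25]
    - [-4,-35,25]
    - [-4,-35,25]
    - [-4,-35,25]
    - [-4,-35,25]
    - [-4,-35,25]
    - [-4,-35,25]
  rotation:
    - [0,0,0]
    - [0,0,0]
    - [0,0,0]
    - [0,0,0]
    - [0,0,0]
    - [0,0,0]
    - [0,0,0]
    - [0,0,0]
    - [0,0,0]
    - [0,0,0]
    - [0,0,0]
    - [0,0,0]
  hand: [0,0,0,0,0,0,0,0,0,0,0,0]
  force: 20

```text
time_s: 1.6
eef_pos: [0.3713, 0.0685, 0.2626]
tool_rot: [0.688, 0.164, 0.688, -0.164]
force: [0.4, 0.7, 0.3]
grip_width: 0.0007
```

step_arm:
  dp:
    - [0,-35,24]
    - [0,-35,24]
    - [0,-35,24]
    - [0,0,0]
    - [0,0,0]
    - [0,0,0]
    - [0,0,0]
    - [0,0,0]
    - [0,0,0]
  rotation:
    - [0,0,0]
    - [0,0,0]
    - [0,0,0]
    - [-2.6,-8,1]
    - [-2.6,-8,1]
    - [-2.6,-8,1]
    - [-2.6,-8,1]
    - [-2.6,-8,1]
    - [0,0,0]
  hand: [0,0,0,0,0,0,0,0,0]

```text
time_s: 2.72
eef_pos: [0.3999, -0.0542, 0.2672]
tool_rot: [0.855, 0.088, 0.498, -0.114]
force: [0.4, -1.0, -0.4]
grip_width: 0.0006
```

Run:
```python
from h import *
togo(w(7-96,-132,165),target(40,1)); print(robot.read_state()['joint_positions'].round(2))
```

```text
case now [-118.3 -126.6  267.2] dp tool mm [103.4  -7.6 -24. ] rot [ -3.8 -10.7   0. ] F [ 0.4 -1.  -0.4] Rc [[0.48, 0.28, 0.83], [-0.11, 0.96, -0.26], [-0.87, 0.04, 0.49]]
[ 0.22 -0.31 -0.22  2.42  0.09  0.52  1.2 ]
```

Run:
```python
from h import *
togo(w(-57,-132,127),target(40,1))
```

```text
case now [-118.3 -126.6  267.2] dp tool mm [152.2  -7.3 -14.7] rot [ -3.8 -10.7   0. ] F [ 0.4 -1.  -0.4] Rc [[0.48, 0.28, 0.83], [-0.11, 0.96, -0.26], [-0.87, 0.04, 0.49]]
```

step_arm:
  dp:
    - [30,-1,-3]
    - [30,-2,-3]
    - [30,-2,-3]
    - [30,-1,-3]
    - [30,-1,-3]
    - [0,0,0]
    - [0,0,0]
    - [0,0,0]
  rotation:
    - [0,0,0]
    - [0,0,0]
    - [0,0,0]
    - [0,0,0]
    - [0,0,0]
    - [-2,-5,0]
    - [-2,-5,0]
    - [0,0,0]
  hand: [0,0,0,0,0,0,0,0]

```text
time_s: 3.72
eef_pos: [0.4283, -0.0698, 0.1539]
tool_rot: [0.844, 0.046, 0.522, -0.115]
force: [-0.6, 0.3, -0.3]
grip_width: 0.0003
```

Run:
```python
from h import *
togo(w(7,-132,51),target(40,1)); print(robot.read_state()['joint_positions'].round(2))
c=snap('wrist','w1'); cv2.imwrite('pics/w1b.png',cv2.imread('pics/w1.png'))
for p in[(0,-75,48),(-25,-75,48),(0,-100,48),(-30,-44,52),(-12,-115,113),(0,-30,42)]: print(p,np.round(proj('w1',w(*p))))
```

```text
case now [ -87.  -135.3  153.9] dp tool mm [134.    8.7  37.7] rot [  0.7 -13.2   2.4] F [-0.6  0.3 -0.3] Rc [[0.43, 0.24, 0.87], [-0.14, 0.97, -0.2], [-0.89, -0.04, 0.45]]
[ 1.32  0.26 -1.41  2.44  1.15  0.45  0.3 ]
(0, -75, 48) [323. 210.]
(-25, -75, 48) [326. 192.]
(0, -100, 48) [298. 209.]
(-30, -44, 52) [361. 192.]
(-12, -115, 113) [285. 255.]
(0, -30, 42) [366. 207.]
```

View pics/w1b.png

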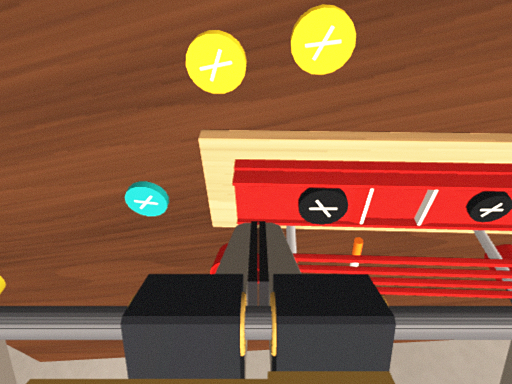

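Run:
```python
from h import *
togo(w(-40,-140,100),target(38,1))
```

```text
case now [ -87.1 -136.1  154.1] dp tool mm [69.7 -0.8 17.7] rot [  0.7 -11.2   2.5] F [-0.3 -0.8 -0.1] Rc [[0.43, 0.24, 0.87], [-0.15, 0.97, -0.2], [-0.89, -0.04, 0.45]]
```

step_arm:
  dp:
    - [18,0,5]
    - [18,0,5]
    - [18,0,4]
    - [16,0,4]
    - [0,0,0]
    - [0,0,0]
    - [0,0,0]
    - [0,0,0]
  rotation:
    - [0,0,0]
    - [0,0,0]
    - [0,0,0]
    - [0,0,0]
    - [0,-4,1]
    - [0,-4,1]
    - [0,-3,0]
    - [0,0,0]
  hand: [0,0,0,0,0,0,0,0]

```text
time_s: 4.78
eef_pos: [0.4814, -0.0737, 0.0809]
tool_rot: [0.867, 0.033, 0.488, -0.093]
force: [-0.1, -0.0, 0.3]
grip_width: 0.0001
```

Run:
```python
from h import *
togo(w(7,-138,51),target(38,1)); print(robot.read_state()['joint_positions'].round(2))
```

```text
case now [ -34.4 -126.9   80.9] dp tool mm [ 47.2 -11.6  19.2] rot [ 2.9 -6.5  0.4] F [-0.1 -0.   0.3] Rc [[0.51, 0.19, 0.84], [-0.13, 0.98, -0.15], [-0.85, -0.03, 0.52]]
[ 1.15  0.96 -1.44  2.44  1.87  1.04 -0.1 ]
```

step_arm:
  dp:
    - [0,-6,0]
    - [6,-6,6]
    - [8,0,6]
    - [8,0,6]
    - [0,0,0]
  rotation:
    - [0,0,0]
    - [1,-1,0]
    - [1,-2,0]
    - [1,-2,0]
    - [0,0,0]
  hand: [0,0,0,0,0]

```text
time_s: 5.4
eef_pos: [0.51, -0.0977, 0.0814]
tool_rot: [0.89, 0.043, 0.44, -0.113]
force: [0.3, -0.8, -0.2]
grip_width: 0.0008
```

Run:
```python
from h import *
togo(w(7,-138,51),target(38,1)); print(robot.read_state()['joint_positions'].round(2))
c=snap('side','s1'); cv2.imwrite('pics/s1b.png',cv2.imread('pics/s1.png'))
```

```text
case now [  -1.1 -143.6   81.4] dp tool mm [ 28.9   6.4 -12.1] rot [ 0.4 -0.4  1.4] F [ 0.3 -0.8 -0.2] Rc [[0.59, 0.24, 0.77], [-0.16, 0.97, -0.18], [-0.79, -0.02, 0.61]]
[ 1.17  1.07 -1.43  2.44  2.05  1.14 -0.16]
```

View pics/s1b.png

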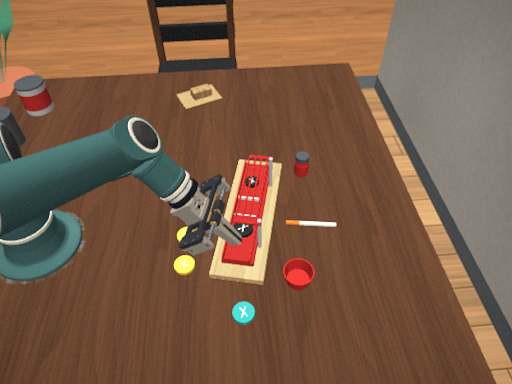

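step_arm:
  dp:
    - [10,2,-4]
    - [10,2,-4]
    - [9,0,-4]
    - [0,0,0]
    - [0,0,0]
  rotation:
    - [0,0,0]
    - [0,0,0.5]
    - [0,0,0.5]
    - [0,0,0]
    - [0,0,0]
  hand: [0,0,0,0,0]

```text
time_s: 6.08
eef_pos: [0.5183, -0.0939, 0.0496]
tool_rot: [0.891, 0.05, 0.44, -0.103]
force: [0.1, -0.2, -0.3]
grip_width: 0.0007
```

Run:
```python
from h import *
togo(w(7,-125,50),target(38,1)); print(robot.read_state()['joint_positions'].round(2))
c=snap('wrist','w2'); cv2.imwrite('pics/w2b.png',cv2.resize(cv2.imread('pics/w2.png')[140:330,170:470],None,fx=2.6,fy=2.6))
```

```text
case now [   6.1 -138.    49.6] dp tool mm [ 0.3 13.   1. ] rot [ 0.1 -0.6 -0. ] F [ 0.1 -0.2 -0.3] Rc [[0.59, 0.23, 0.77], [-0.14, 0.97, -0.18], [-0.79, -0.0, 0.61]]
[ 1.14  1.15 -1.36  2.43  2.15  1.14 -0.18]
```

View pics/w2b.png

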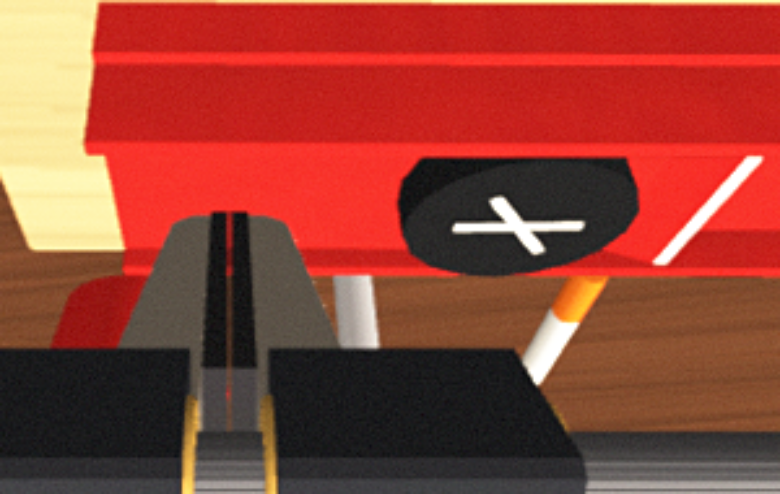

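step_arm:
  dp:
    - [0,6,0]
    - [0,6,0]
    - [0,6,0]
    - [0,4,0]
    - [0,4,0]
    - [0,4,0]
    - [0,4,0]
    - [0,4,0]
    - [0,4,0]
    - [0,4,0]
  rotation:
    - [0,0,0]
    - [0,0,0]
    - [0,0,0]
    - [0,0,0]
    - [0,0,0]
    - [0,0,0]
    - [0,0,0]
    - [0,0,0]
    - [0,0,0]
    - [0,0,0]
  hand: [0,0,0,0,0,0,0,0,0,0]

```text
time_s: 7.38
eef_pos: [0.5289, -0.0491, 0.0497]
tool_rot: [0.891, 0.05, 0.44, -0.103]
force: [0.2, -0.7, 0.8]
grip_width: 0.0002
```

Run:
```python
from h import *
togo(w(7,-60,50.5),target(38,1)); print(robot.read_state()['joint_positions'].round(2))
c=snap('wrist','w3'); cv2.imwrite('pics/w3b.png',cv2.resize(cv2.imread('pics/w3.png')[140:330,170:470],None,fx=2.6,fy=2.6))
```

```text
case now [  6.1 -92.   49.7] dp tool mm [-0.2 32.   1.3] rot [ 0.2 -0.6  0. ] F [ 0.2 -0.7  0.8] Rc [[0.59, 0.23, 0.77], [-0.14, 0.97, -0.18], [-0.79, -0.0, 0.61]]
[ 1.    1.16 -1.37  2.41  2.13  1.23 -0.27]
```

View pics/w3b.png

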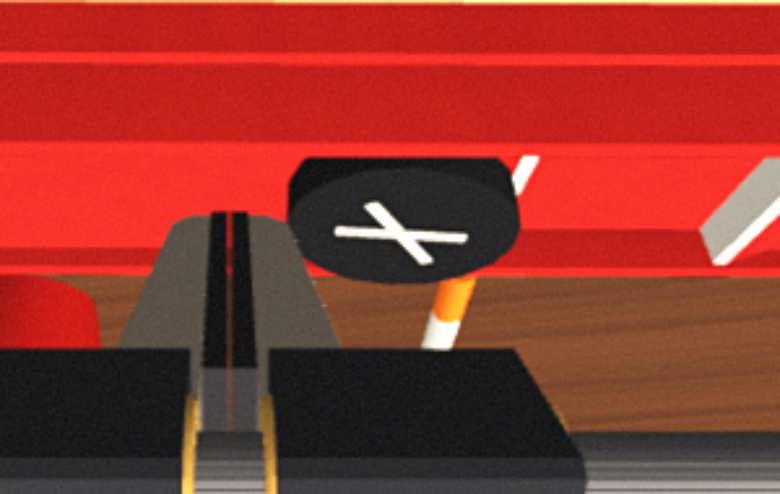

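step_arm:
  dp:
    - [-1,3,0.6]
    - [0,4,0]
    - [0,4,0]
    - [0,4,0]
    - [0,4,0]
    - [0,4,0]
    - [0,4,0]
    - [0,4,0]
    - [0,4,0]
    - [0,3,0]
    - [0,2,0]
    - [0,2,0]
  rotation:
    - [0,0,0]
    - [0,0,0]
    - [0,0,0]
    - [0,0,0]
    - [0,0,0]
    - [0,0,0]
    - [0,0,0]
    - [0,0,0]
    - [0,0,0]
    - [0,0,0]
    - [0,0,0]
    - [0,0,0]
  hand: [0,0,0,0,0,0,0,0,0,0,0,0]

```text
time_s: 8.93
eef_pos: [0.5388, -0.0102, 0.0514]
tool_rot: [0.891, 0.049, 0.439, -0.106]
force: [-4.2, -8.0, 7.5]
grip_width: 0.0003
```

Run:
```python
from h import *
togo(w(7,-39,50.5),target(38,1)); print(robot.read_state()['joint_positions'].round(2))
c=snap('wrist','w4'); cv2.imwrite('pics/w4b.png',cv2.resize(cv2.imread('pics/w4.png')[140:330,170:470],None,fx=2.6,fy=2.6))
```

```text
case now [  6.8 -51.9  51.4] dp tool mm [ 0.7 12.9 -0.3] rot [ 0.1 -0.4  0.3] F [-4.2 -8.   7.5] Rc [[0.59, 0.23, 0.77], [-0.15, 0.97, -0.18], [-0.79, -0.01, 0.61]]
[ 0.88  1.17 -1.37  2.38  2.1   1.3  -0.33]
```

View pics/w4b.png

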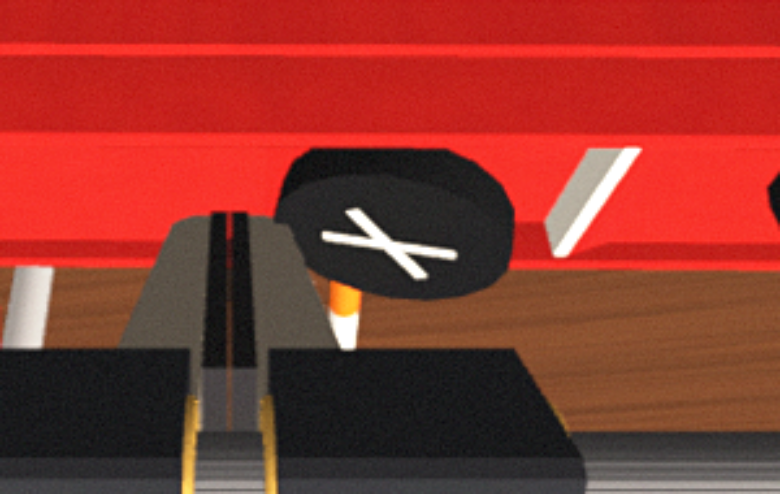

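step_arm:
  dp:
    - [0,2,0]
    - [0,2,0]
    - [0,2,0]
    - [0,2,0]
  rotation:
    - [0,0,0]
    - [0,0,0]
    - [0,0,0]
    - [0,0,0]
  hand: [0,0,0,0]

```text
time_s: 9.48
eef_pos: [0.5423, -0.0012, 0.0532]
tool_rot: [0.892, 0.05, 0.437, -0.104]
force: [1.7, -2.0, 7.2]
grip_width: 0.0004
```

Run:
```python
from h import *
togo(w(7,-39,50.5),target(38,1))
c=snap('wrist','w5'); a=cv2.resize(cv2.imread('pics/w5.png')[180:300,230:430],None,fx=2.6,fy=2.6)
c=snap('side','s5'); u,v=np.round(proj('s5',w(0,-20,42))).astype(int); b=cv2.resize(cv2.imread('pics/s5.png')[v-30:v+30,u-50:u+50],None,fx=5.2,fy=5.2,interpolation=cv2.INTER_CUBIC)
n=min(a.shape[1],b.shape[1]);cv2.imwrite('pics/w5b.png',np.vstack([a[:,:n],b[:,:n]])[:600])
```

```text
case now [  8.2 -42.3  53.2] dp tool mm [ 1.4  3.3 -2.6] rot [ 0.1 -0.2  0.1] F [ 1.7 -2.   7.2] Rc [[0.6, 0.23, 0.77], [-0.14, 0.97, -0.18], [-0.79, -0.0, 0.61]]
```

View pics/w5b.png

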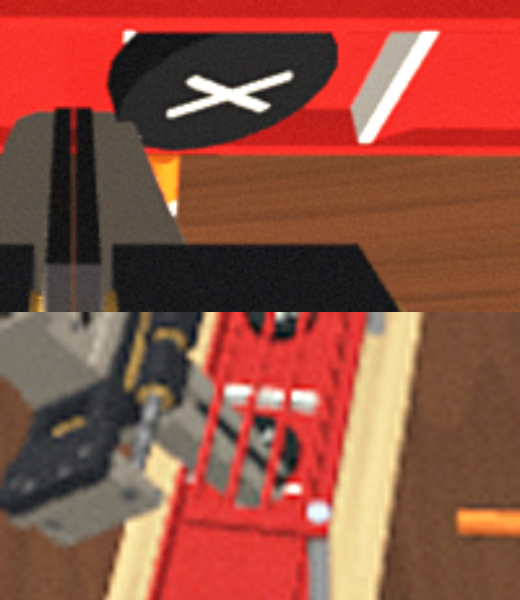

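Run:
```python
from h import *
t=np.linspace(0,6.28,200)
a=cv2.imread('pics/w5.png'); a=cv2.resize(a,None,fx=4,fy=4,interpolation=cv2.INTER_CUBIC)
def dr(pts,col): cv2.polylines(a,[np.array([(np.array(proj('w5',w(*p)))+.5)*4 for p in pts]).astype(int)],False,col,1)
for z,col in((42,(0,255,0)),(32,(255,255,0))): dr([(25*np.cos(x),25*np.sin(x),z) for x in t],col)
for y in(-29,29): dr([(-30,y,42),(30,y,42)],(255,0,0))
cv2.imwrite('pics/w5c.png',a[720:1200,880:1640])
```

```text
(no output)
```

View pics/w5c.png

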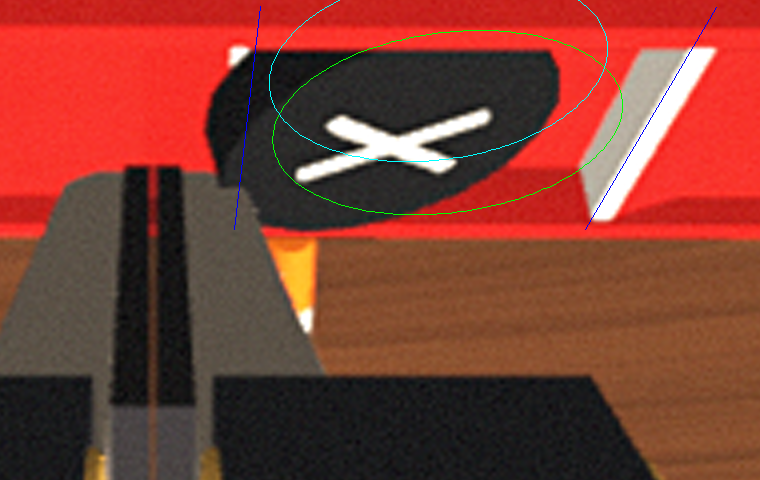

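step_arm:
  dp:
    - [0,-5,0]
    - [0,-5,0]
    - [0,-4,0]
    - [0,0,0]
  rotation:
    - [0,0,0]
    - [0,0,0]
    - [0,0,0]
    - [0,0,0]
  hand: [0,0,0,0]

```text
time_s: 10.07
eef_pos: [0.5363, -0.0144, 0.0502]
tool_rot: [0.89, 0.05, 0.441, -0.103]
force: [0.1, -0.0, 0.7]
grip_width: 0.0006
```

Run:
```python
from h import *
togo(w(10,-39,50.5),target(38,1))
snap('wrist','w6')
t=np.linspace(0,6.28,200)
a=cv2.imread('pics/w6.png'); a=cv2.resize(a,None,fx=4,fy=4,interpolation=cv2.INTER_CUBIC)
def dr(pts,col): cv2.polylines(a,[np.array([(np.array(proj('w6',w(*p)))+.5)*4 for p in pts]).astype(int)],False,col,1)
# tilted disc: tail on lip, nose on floor
g=np.radians(11.5)
for h,col in((10,(0,255,0)),(0,(255,255,0))):
    dr([(25*np.cos(x),-6+25*np.sin(x)*np.cos(g)+h*np.sin(g),37.0-25*np.sin(x)*np.sin(g)+h*np.cos(g)) for x in t],col)
for y in(-29,29): dr([(-30,y,42),(30,y,42)],(255,0,0))
cv2.imwrite('pics/w6c.png',a[720:1200,880:1680])
```

```text
case now [  5.4 -56.5  50.2] dp tool mm [ 2.6 17.5  3.9] rot [ 0.2 -0.7  0. ] F [ 0.1 -0.   0.7] Rc [[0.59, 0.23, 0.77], [-0.14, 0.97, -0.18], [-0.79, -0.0, 0.61]]
```

View pics/w6c.png

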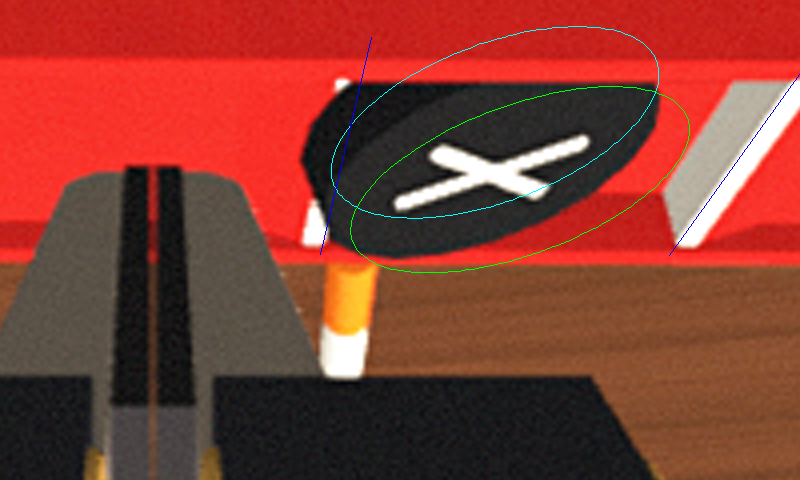

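step_arm:
  dp:
    - [-1.4,0,4.8]
    - [0,4,0]
    - [0,4,0]
    - [0,3,0]
    - [0,2,0]
    - [0,2,0]
    - [0,2,0]
    - [0,2,0]
    - [0,0,0]
  rotation:
    - [0,0,0]
    - [0,0,0]
    - [0,0,0]
    - [0,0,0]
    - [0,0,0]
    - [0,0,0]
    - [0,0,0]
    - [0,0,0]
    - [0,0,0]
  hand: [0,0,0,0,0,0,0,0,0]

```text
time_s: 11.25
eef_pos: [0.5442, 0.0037, 0.0547]
tool_rot: [0.891, 0.05, 0.44, -0.103]
force: [-0.6, -0.2, -0.9]
grip_width: 0.0008
```

```bash
cat > v.py <<'E'
from h import *
import sys
n=sys.argv[1]; cam=sys.argv[2] if len(sys.argv)>2 else 'wrist'
togo(w(9,-36,54),target(38,1))
snap(cam,n)
t=np.linspace(0,6.28,200)
a=cv2.imread(f'pics/{n}.png'); a=cv2.resize(a,None,fx=4,fy=4,interpolation=cv2.INTER_CUBIC)
def dr(pts,col): cv2.polylines(a,[np.array([(np.array(proj(n,w(*p)))+.5)*4 for p in pts]).astype(int)],False,col,1)
for z,col in((42,(0,255,0)),(32,(255,255,0))): dr([(-1+25*np.cos(x),25*np.sin(x),z) for x in t],col)
for y in(-29,29): dr([(-30,y,42),(30,y,42)],(255,0,0))
u,v=(np.array(proj(n,w(0,0,42)))*4).astype(int); v=max(v,240);u=max(u,390)
cv2.imwrite(f'pics/{n}c.png',a[v-240:v+240,u-390:u+390])
E
python3 v.py w7
```

```text
case now [  8.9 -37.   54.7] dp tool mm [ 0.7  1.  -0.3] rot [ 0.2 -0.6  0. ] F [-0.6 -0.2 -0.9] Rc [[0.59, 0.23, 0.77], [-0.14, 0.97, -0.18], [-0.79, -0.0, 0.61]]
```

View pics/w7c.png

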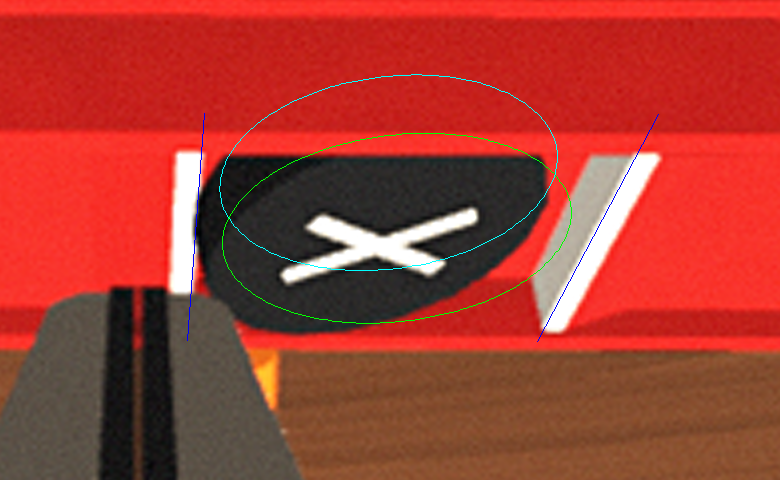

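step_arm:
  dp:
    - [0,1,0]
    - [0,1,0]
    - [0,1,0]
    - [0,1,0]
    - [0,0,0]
  rotation:
    - [0,0,0]
    - [0,0,0]
    - [0,0,0]
    - [0,0,0]
    - [0,0,0]
  hand: [0,0,0,0,0]

```text
time_s: 11.92
eef_pos: [0.5451, 0.0076, 0.0547]
tool_rot: [0.891, 0.05, 0.44, -0.103]
force: [0.0, -0.0, 0.3]
grip_width: 0.0006
```

```bash
cat > m.py <<'E'
from h import *
import sys
def disc_mask(cx,cy,tail,n,sh):  # tail = tail underside height above recess floor
    g=np.arcsin(tail/50); t=np.linspace(0,6.28,80); P=[]
    m=np.zeros(sh,np.uint8)
    for h in(0,10):
        P+= [proj(n,w(cx+25*np.cos(x),cy+25*np.sin(x)*np.cos(g)+h*np.sin(g),32+tail/2-25*np.sin(x)*np.sin(g)+h*np.cos(g))) for x in t]
    cv2.fillPoly(m,[cv2.convexHull((np.array(P)*16).astype(np.int32))],255,shift=4); return m>0
def analyse(n):
    c,s=load(n); f=c['frame'].astype(int); sat=f.max(2)-f.min(2)
    u,v=proj(n,w(0,0,42)); V,U=np.mgrid[:384,:512]
    obs=((f.max(2)<75)&(sat<25))|((f.min(2)>150)&(sat<40))
    red=(f[...,0]>110)&(sat>70)
    # judge by red background only where model disagrees; bar-occlusion is red too: skip rows above visible cut
    lab,num=None,None
    mm=(f.max(2)<75)&(sat<25)
    k,lb,st,ce=cv2.connectedComponentsWithStats(mm.astype(np.uint8)); 
    best=max(range(1,k),key=lambda i:st[i,4]*(np.hypot(*(ce[i]-[u,v]))<25)); M=lb==best
    M=cv2.morphologyEx(M.astype(np.uint8),cv2.MORPH_CLOSE,np.ones((7,7)))>0
    x,y,wd,ht,_=st[best]; print(n,'bbox',st[best],'pred',np.round([u,v],1))
    roi=(M|red); roi[:y+1]=False
    r=[]
    for tail in(0,3,6,10,13):
        for cy in np.arange(-12,7,1.):
            for cx in np.arange(-7,8,2.):
                D=disc_mask(cx,cy,tail,n,M.shape); r.append((((D^M)&roi).sum(),tail,cy,cx))
    r.sort(); print(r[:4]); print('best per tail',[min(q for q in r if q[1]==t) for t in(0,3,6,10,13)])
if __name__=='__main__':
    togo(w(9,-36,54),target(38,1)); snap('wrist',sys.argv[1])
    for n in ['w7',sys.argv[1]]: analyse(n)
E
python3 m.py w8
```

```text
case now [  8.8 -33.   54.7] dp tool mm [ 0.7 -3.  -0.3] rot [ 0.2 -0.6  0. ] F [ 0.  -0.   0.3] Rc [[0.59, 0.23, 0.77], [-0.14, 0.97, -0.18], [-0.79, -0.0, 0.61]]
w7 bbox [ 272  189   88   44 2731] pred [321.4 209.8]
[(np.int64(92), 10, np.float64(-7.0), np.float64(-7.0)), (np.int64(99), 6, np.float64(-7.0), np.float64(-5.0)), (np.int64(105), 6, np.float64(-6.0), np.float64(-5.0)), (np.int64(123), 10, np.float64(-6.0), np.float64(-7.0))]
best per tail [(np.int64(220), 0, np.float64(-6.0), np.float64(-1.0)), (np.int64(151), 3, np.float64(-6.0), np.float64(-3.0)), (np.int64(99), 6, np.float64(-7.0), np.float64(-5.0)), (np.int64(92), 10, np.float64(-7.0), np.float64(-7.0)), (np.int64(198), 13, np.float64(-7.0), np.float64(-7.0))]
w8 bbox [ 267  189   87   36 2221] pred [314.7 209.9]
[(np.int64(114), 0, np.float64(-5.0), np.float64(-7.0)), (np.int64(146), 0, np.float64(-4.0), np.float64(-7.0)), (np.int64(159), 0, np.float64(-6.0), np.float64(-7.0)), (np.int64(161), 0, np.float64(-3.0), np.float64(-7.0))]
best per tail [(np.int64(114), 0, np.float64(-5.0), np.float64(-7.0)), (np.int64(284), 3, np.float64(-6.0), np.float64(-7.0)), (np.int64(412), 6, np.float64(-6.0), np.float64(-7.0)), (np.int64(547), 10, np.float64(-7.0), np.float64(-7.0)), (np.int64(656), 13, np.float64(-8.0), np.float64(-7.0))]
```

The disc has dropped: its best fit went from a 6–10 mm raised tail to flat, and the contact force is about zero. I'll back out along the tool axis.

step_arm:
  dp:
    - [0,-3,0]
    - [-15,0,0]
    - [-20,0,0]
    - [-20,0,0]
    - [-20,0,0]
    - [-20,0,0]
    - [-15,0,0]
    - [0,0,0]
    - [0,0,0]
  rotation:
    - [0,0,0]
    - [0,0,0]
    - [0,0,0]
    - [0,0,0]
    - [0,0,0]
    - [0,0,0]
    - [0,0,0]
    - [0,0,0]
    - [0,0,0]
  hand: [0,0,0,0,0,0,0,0,0]

```text
time_s: 13.1
eef_pos: [0.4886, 0.0221, 0.145]
tool_rot: [0.889, 0.049, 0.443, -0.105]
force: [-0.3, 0.2, -0.2]
grip_width: -0.0
```

Run:
```python
from m import *
togo(w(9,-36,54),target(38,1)); print(robot.read_state()['joint_positions'].round(2))
for n in('wrist','side','top'):
    snap(n,n+'9')
    try: analyse(n+'9')
    except Exception as e: print(n,e)
# other objects: image change top/side vs start
for n,pts in (('top',dict(small=T(242,187,.047),jar=None,tub=None)),):
    a=load('top0')[0]['frame'].astype(int); b=load('top9')[0]['frame'].astype(int)
    d=(abs(a-b).max(2)>40).astype(np.uint8); k,lb,st,ce=cv2.connectedComponentsWithStats(d)
    print([(st[i].tolist()) for i in range(1,k) if st[i,4]>8])
```

```text
case now [-49.5 -31.9 145. ] dp tool mm [107.9  -3.6  -8.1] rot [ 0.2 -1.   0.2] F [-0.3  0.2 -0.2] Rc [[0.58, 0.23, 0.78], [-0.14, 0.97, -0.18], [-0.8, -0.01, 0.6]]
[ 0.92  0.85 -1.57  2.44  1.76  1.18 -0.36]
wrist9 bbox [ 264  144   54   31 1186] pred [293.7 162.2]
[(np.int64(86), 0, np.float64(-5.0), np.float64(-7.0)), (np.int64(105), 0, np.float64(-6.0), np.float64(-7.0)), (np.int64(105), 0, np.float64(-4.0), np.float64(-7.0)), (np.int64(121), 0, np.float64(-3.0), np.float64(-7.0))]
best per tail [(np.int64(86), 0, np.float64(-5.0), np.float64(-7.0)), (np.int64(151), 3, np.float64(-6.0), np.float64(-7.0)), (np.int64(197), 6, np.float64(-6.0), np.float64(-7.0)), (np.int64(282), 10, np.float64(-7.0), np.float64(-7.0)), (np.int64(341), 13, np.float64(-7.0), np.float64(-7.0))]
side9 bbox [238 201   6  12  39] pred [248.8 205.9]
[(np.int64(83), 13, np.float64(5.0), np.float64(-7.0)), (np.int64(83), 13, np.float64(6.0), np.float64(-7.0)), (np.int64(84), 13, np.float64(4.0), np.float64(-7.0)), (np.int64(85), 13, np.float64(6.0), np.float64(-5.0))]
best per tail [(np.int64(97), 0, np.flo
[... 286 characters left out ...]
273.5 205.2]
[(np.int64(25), 3, np.float64(-4.0), np.float64(-1.0)), (np.int64(25), 3, np.float64(-3.0), np.float64(-3.0)), (np.int64(26), 0, np.float64(-4.0), np.float64(-1.0)), (np.int64(26), 0, np.float64(-3.0), np.float64(-1.0))]
best per tail [(np.int64(26), 0, np.float64(-4.0), np.float64(-1.0)), (np.int64(25), 3, np.float64(-4.0), np.float64(-1.0)), (np.int64(26), 6, np.float64(-4.0), np.float64(-3.0)), (np.int64(26), 10, np.float64(-4.0), np.float64(-3.0)), (np.int64(27), 13, np.float64(-5.0), np.float64(-3.0))]
[[273, 197, 8, 2, 10], [264, 199, 22, 10, 123], [302, 201, 15, 6, 46], [296, 205, 23, 10, 138], [263, 206, 23, 14, 228], [296, 213, 22, 12, 181], [219, 221, 291, 163, 16226]]
```

```bash
python3 -c "
from station import robot
print(robot.job_done(), robot.read_state()['time_s'])"
```

```text
the job is handed in; nothing more can be done
the job is handed in; nothing more can be done
```

The large disc is lying flat in the recess, as far as my last checks show, and the job is handed in at about 13 s of the 42 s allowed. I pushed it from the -y landing along the channel and over the lip with the shut fingers, reaching under the grille at about 38°. The fingers then backed out along the tool axis.

**Push:** partway over the lip the finger began riding up, with a force of about 8 N. I backed off, raised it about 4 mm, and pushed again until the disc's rear edge dropped.

**Disc in the recess:**
- The wrist camera fit is clearly best for a flat disc.
- The wrist view put the disc centre at about (-7, -5) mm and the top view at about (-1, -4) mm, so they disagree across the channel. My case frame may itself be a couple of mm off.
- The recess walls only allow about ±5 mm across and ±4 mm along, so a flat disc must be within the 10 mm limit.
- The side view was too blocked by the grille to be useful. The top view could not tell flat from tilted.

**Other objects:** the top view before and after differs only at the large disc's old and new positions and around the arm. The small disc, jar, tub and marker showed no change.

**Arm:** the tool force was about zero after backing out. Joints 3 and 4 read right at their limits (-1.57 and 2.44), so I did not move the arm any further.

I had used all 12 picture views before the disc dropped, so the final checks were made by image code rather than by eye.

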